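Dock the vial rack in the sampler

ROBOT

A 7-joint arm with a two-finger parallel gripper is mounted at the origin on the work surface. World frame = base frame: x ahead of the robot, y to its left, z up, the work surface at z = 0. Lengths are in m, angles in rad, forces in N, time in s.
With the tool pointing down it reaches from about 0.35 to 0.9 m from the base axis. Payload 7.2 kg.
Tool frame: the origin (TCP) lies midway between the tips of the shut fingers; the grasp point (between the pads) lies manip.grip_depth behind it (manip.grip_depth is the distance from the TCP to the grasp point, in m); z points along the fingers, y is the line along which they close (so a half turn about z gives the same grasp; the last joint's range is limited). The gripper opens to 88 mm and grips with 3 to 60 N. Pads are 20 mm wide; open, the fingers measure 115 mm over their backs; the gripper's body (75 mm by 178 mm) begins 61 mm behind the grasp point.
Start: joints at [-1.389, 0.411, -0.013, 1.596, 0.006, 1.134, -0.082], TCP at [0.155, 0.606, 0.223] pointing down, gripper open.
Joint ranges: [-2.95, 2.95], [-0.29, 1.99], [-1.47, 1.44], [0.14, 2.54], [-1.03, 4.17], [0.13, 1.85], [-2.86, 2.86]. Speed limits (rad/s): [2.39, 2.39, 3.01, 3.01, 3.14, 3.14, 3.14].

INTERFACE

Orientations are given as a unit quaternion [x, y, z, w].
In Python, from station import manip gives the robot as it stands.
- The arm moves only by the tool step_arm, never from a script. Its argument "moves" is text: rows parted by semicolons, each of 5 numbers parted by spaces: the closure, from -1 (fully open) to 1 (shut), then the shift along the tool's x, y, z normalised to -1 to 1, where 1 is 30 cm, then the turn about the tool's z normalised to -1 to 1, where 1 is 60 degrees. In form: hand tx ty tz roll; .... A call has exactly 5 rows; each row is the pose to reach, as a shift and turn from the pose commanded when the call began, along the tool's axes at that moment; what a row does not reach only later rows make up. A row lasts 1/8 s, in which the tool goes at most 62.5 mm and 10.7 degrees, less where a joint would pass 70% of its speed; a pose out of reach is approached as far as the arm can. A call with a number of a shift or a turn outside -1 to 1 is refused whole. A call with a gripper value outside its range is refused whole. The fingers move at their own pace and stop on an object; "force" is the grip in N (left out, the last holds). Time passes only in rows, so rows that repeat a pose let the fingers close, or fill a call up. It gives the time, the measured TCP pose, the force, the opening and the grip force at its end, in the units of the state.
- manip.get_obs(): the state, without advancing time (a new reading comes with each control period).
- manip.grab_frame(name): name is "side" or "top" or "wrist"; returns a dict with "img" (420x560x3 uint8, red, green, blue), "depth" (420x560 float32, m along the optical axis (not along the pixel's ray), 0 where there is no reading), "intrinsics" (3x3 intrinsics, pixels), "cam_to_world" (4x4, takes a point from camera to world coordinates). Camera axes: x right, y up, looking along -z (the intrinsics and any distortion apply to the point x, -y, -z); pixel columns grow to the right and rows downward; lengths in m; the calibration is good to about 2 mm. A picture is of the moment at which its call begins.
- manip.hand_in(): hands the job in; it is judged then, once.
Trained networks look in the newest picture that a camera, given by its name, has taken for a name from the list of things; names that differ only in an ending like _2 or _b are one class to them, and where a whole thing is asked for, a point or a joint stands for the part that bears it (a point fixed in the world has none). Each returns a list of dicts, best first, with "score" (0 to 1); they miss things now and then, are a little off and sometimes report something else, mostly with a low value. They report only what shows in the picture. A call takes as long as a camera call. They do not tell look-alikes from the thing itself.
- manip.spot_in(name, camera): "box" ([centre column, centre row, width, height] in pixels, round what is visible of it).
- manip.tip_of(name, camera): "position" ([column, row] in pixels: a listed point, or the origin of a listed thing).
The state is a dict: "time": time; "joint_positions": joint angles; "joint_velocities": joint speeds; "joint_torque": joint torques, N m; "tcp_pos": TCP position; "eef_rot": TCP orientation; "ft_force": force on the tool from outside, world axes, zero at the start; "torque": the same for the moment, N m; "opening": finger opening in m; "grip_force": force on a finger pad.
Only numpy, scipy, OpenCV 4.12 (cv2) and the standard library are available. Lean on these libraries where they do the work, as an engineer would, in place of code of your own. Each camera call takes 0.05 s, during which the arm holds its last target. There are 200 camera calls.

TASK

Load the sampler: push the blue vial rack along the bench, without lifting it off the bench, into the corner of the loading dock until it sits square and snug against both the long back rail and the end block. Then press the green key on the end block fully down and let it go. Leave the white rack and everything else on the bench where it is.

Things in the scene. Friction and masses are not known exactly. Their poses are not given: they have to be found in the camera images.
- blue_rack: The rack to push: a solid blue block 90 (x) x 100 (y) x 30 mm high, carrying 12 amber vials with black caps that are fixed in it and stand up to 44 mm above the bench. About 0.35 kg (varies), loose on the bench. Origin: centre of its underside; z up, x its short side pointing roughly away from the robot (within 0.25 rad at the start).
- dock: Loading dock, fixed to the bench; place and yaw vary. Origin: on the bench, at the inside corner of the back rail and end block. x points away from the robot into the rail, y left into the end block. Rail: dark steel, 30 mm high, face at x = 0, from y = 0 to -460 mm. End block: dark steel, 30 mm high, face at y = 0, x -100 to +18, y 0 to 90 mm.
- rack_home (a point): Where the blue rack's origin lies when it is home: dock x = -45 mm, dock y = -50 mm, on the bench. Axes as the dock's. Behind the rail, from dock x = 18 mm, is the dock's low cream housing, 45 mm high, with a black carousel, highest point 65 mm.
- load_key_top (a point): Centre of the top face of the green round key (32 mm across) in its black housing on top of the end block, at dock x = -45 mm, y = +45 mm, 52 mm above the bench. Pressed straight down; it springs back.
- load_key (a joint): Travel of the green key (m): 0 released, 0.006 fully down, which takes about 5 N. It counts as pressed above 0.004.
- white_rack: Another vial rack of the same shape and size, white, with clear vials and red caps. Stands beside the blue rack, on either side. Leave it alone. Origin: centre of its underside.
- amber_bottle: Amber glass bottle with black cap, 52 mm across, 95 mm high, upright. Leave alone. Origin: centre of its underside.
- solvent_bottle: Clear glass solvent bottle with white cap, 80 mm across, 170 mm high, upright. Leave alone. Origin: centre of its underside.
- carton: Closed cardboard carton 90 x 130 x 70 mm. Leave alone. Origin: centre of its underside.
- wrench: Steel wrench, 150 mm long, lying flat. Leave alone. Its x runs along its length.
- mouse: Black computer mouse 100 x 58 x 31 mm. Leave alone. Origin: centre of its underside.
- beaker: Small glass beaker 60 mm across, 70 mm high, open at the top. Leave alone. Origin: centre of its underside.
Mind the look-alikes: they are no part of the job. Of the things that look like the blue_rack, take the one that is farthest to the robot's right at the start.

How it is judged:
By the outcome, as a careful person would: the job done as asked, in the order asked, and still so for the second after the job is handed in, with the robot touching nothing.
It also fails if it takes over 72 s, if anything falls off the work surface, if the arm or the gripper's body presses on something with over 40 N, if the wrist force passes 120 N, or if a joint passes its speed limit or range.

## Working session

There is one attempt and no reset: what is moved stays moved. The work goes in short steps, Python scripts to look and compute and a tool call to move; the robot and the scene stay as the last step left them, time stands still between calls to the robot, and variables do not carry over. Pictures are saved under pics/ and viewed, at most 10 in all, crops included, and the job is handed in when it is done.

Besides the shell and the picture viewer there is one more tool, called after ">>>" by a JSON object that holds its "op" and its "data". step_arm: Moves the arm, as the interface text tells. Its arguments: {"type":"object","properties":{"moves":{"type":"string"},"force":{"type":"number"}},"required":["moves"]}

```bash
mkdir -p pics; cat > h.py <<'E'
import numpy as np, cv2
from station import manip
def grab(n):
    f=manip.grab_frame(n); return f
def w(f,u,v,d=None):
    K=np.array(f["intrinsics"]);u=np.asarray(u,float);v=np.asarray(v,float)
    if d is None: d=f["depth"][v.astype(int),u.astype(int)]
    x=(u-K[0,2])/K[0,0]*d; y=(v-K[1,2])/K[1,1]*d
    p=np.stack([x,-y,-d,np.ones_like(d)],-1)
    return (p@np.array(f["cam_to_world"]).T)[...,:3]
def cloud(f):
    v,u=np.mgrid[:420,:560]; return w(f,u,v,f["depth"])
E
python3 - <<'E'
from h import *
for n in ("top","side"):
    f=grab(n); cv2.imwrite(f"pics/{n}0.png",f["img"][:,:,::-1])
    np.savez(f"{n}0.npz",**f)
    P=cloud(f)
    for o in ("blue_rack","dock","white_rack","load_key_top","rack_home"):
        for t in manip.tip_of(o,n)[:3]:
            u,v=t["position"]; 
            print(n,o,round(t["score"],2),np.round([u,v]),np.round(w(f,u,v),3) if 0<=u<560 and 0<=v<420 else'')
print(manip.get_obs()["tcp_pos"],manip.get_obs()["eef_rot"],manip.grip_depth)
E
```

```text
top blue_rack 0.65 [305. 217.] [ 0.475 -0.137  0.03 ]
top blue_rack 0.56 [200. 271.] [0.331 0.123 0.031]
top dock 0.62 [167. 136.] [0.676 0.226 0.008]
top white_rack 0.9 [236. 217.] [0.469 0.036 0.031]
top load_key_top 0.71 [144. 148.] [0.635 0.271 0.05 ]
top rack_home 0.29 [144. 262.] [0.35  0.263 0.029]
side blue_rack 0.95 [212. 201.] [0.336 0.077 0.026]
side blue_rack 0.82 [261. 256.] [ 0.464 -0.187  0.029]
side dock 0.82 [319. 180.] [0.68  0.215 0.003]
side dock 0.19 [224. 289.] [ 0.378 -0.263  0.005]
side white_rack 0.77 [264. 212.] [ 0.482 -0.001  0.03 ]
side load_key_top 0.61 [305. 160.] [0.641 0.278 0.049]
side rack_home 0.76 [308. 191.] [ 0.635  0.153 -0.001]
[0.15451977 0.60560927 0.2226803 ] [ 1.24594122e-01  9.92207792e-01  3.89872394e-05 -1.25146997e-05] 0.0187
```

View pics/top0.png

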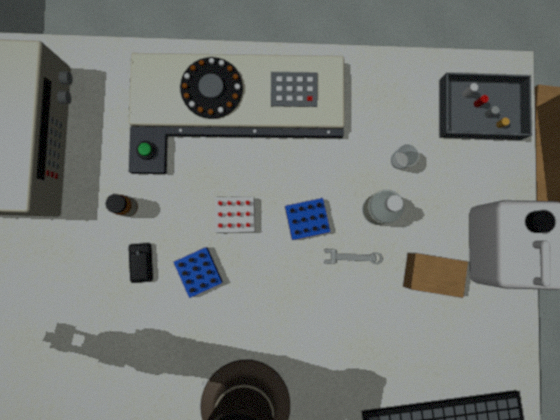

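View pics/side0.png

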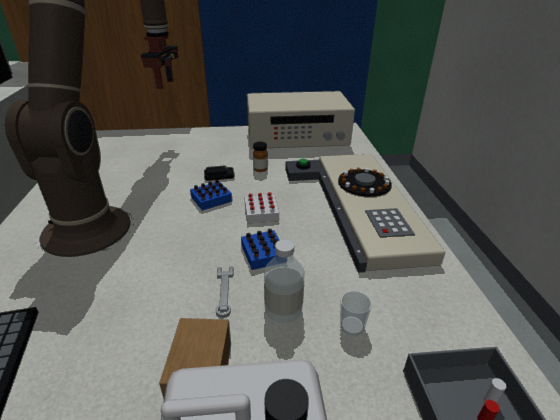

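Two blue racks are candidates: top-view (308,218), at y≈-0.14, and (200,271), at y≈+0.12. The robot's right is -y, so (308,218) is the target. I'll confirm that in a crop and measure the poses.

```bash
python3 - <<'E'
from h import *
f=dict(np.load("top0.npz")); P=cloud(f); img=f["img"].astype(int)
crop=cv2.resize(f["img"][120:310,110:430],None,fx=2.5,fy=2.5,interpolation=cv2.INTER_CUBIC); cv2.imwrite("pics/crop0.png",crop[:,:,::-1])
def rect(m,name):
    p=P[m][:,:2].astype(np.float32)
    (c,s,a)=cv2.minAreaRect(p*1000); print(name,m.sum(),np.round(c,1),np.round(s,1),round(a,2), 'medz',np.median(P[m][:,2]))
R,G,B=[img[...,i] for i in range(3)]
z=P[...,2]; uu=np.arange(560)[None,:]; vv=np.arange(420)[:,None]
for n,(u,v) in dict(blueR=(308,218),blueL=(200,271),white=(236,214)).items():
    near=(abs(uu-u)<35)&(abs(vv-v)<35)
    rect(near&(z>.02)&(z<.05),n)
# rail+block tops
reg=(uu>120)&(uu<350)&(vv>115)&(vv<178)
m=reg&(z>.02)&(z<.036)
p=P[m]
x,y=p[:,0],p[:,1]
# rail front edge: per-y-bin min x ; end-block right face: min y per x-bin
blk=reg&(z>.02)&(z<.06)&(P[...,0]<.66)
rect(blk,"block")
ys=np.arange(-.2,.2,.02); pts=[]
for a in ys:
    s=(y>a)&(y<a+.02)
    if s.sum()>5: pts.append((a+.01,np.percentile(x[s],4),np.percentile(x[s],90)))
pts=np.array(pts); print(np.round(pts,3)); k=np.polyfit(pts[:,0],pts[:,1],1); print("rail x=",k)
q=P[blk]
for a in np.arange(.57,.68,.015):
    s=(q[:,0]>a)&(q[:,0]<a+.015)
    if s.sum()>3: print(round(a+.007,3),np.percentile(q[s,1],[3,97]).round(4))
g=reg&(G>R+40)&(G>B+40); print("key",np.mean(P[g],0),g.sum())
for n,box in dict(amber=(119,203),mouse=(140,263)).items():
    u,v=box;near=(abs(uu-u)<28)&(abs(vv-v)<28)&(z>.012)&(z<.12); print(n,P[near].min(0).round(3),P[near].max(0).round(3))
E
```

```text
blueR 1386 [ 472.8 -144.3] [ 90.  100.1] 13.63 medz 0.028129468184908246
blueL 1451 [329.9 128.6] [100.   90.8] 25.81 medz 0.028296242789224157
white 1414 [457.3  56.7] [131.7 130.7] 1.89 medz 0.028071838510091207
block 1139 [619.3 270.2] [81.3 91.8] 0.14 medz 0.028574609128469985
[[-0.19   0.689  0.707]
 [-0.17   0.688  0.706]
 [-0.15   0.688  0.706]
 [-0.13   0.688  0.705]
 [-0.11   0.688  0.705]
 [-0.09   0.687  0.705]
 [-0.07   0.687  0.705]
 [-0.05   0.686  0.705]
 [-0.03   0.685  0.704]
 [-0.01   0.685  0.703]
 [ 0.01   0.685  0.703]
 [ 0.03   0.685  0.703]
 [ 0.05   0.684  0.702]
 [ 0.07   0.684  0.701]
 [ 0.09   0.683  0.701]
 [ 0.11   0.682  0.7  ]
 [ 0.13   0.682  0.7  ]
 [ 0.15   0.682  0.7  ]
 [ 0.17   0.681  0.699]
 [ 0.19   0.681  0.699]]
rail x= [-0.02213868  0.68504205]
0.577 [0.2273 0.3117]
0.592 [0.2261 0.3114]
0.607 [0.2266 0.312 ]
0.622 [0.2262 0.3122]
0.637 [0.2272 0.3114]
0.652 [0.2274 0.3139]
key [0.63119822 0.26894415 0.05848685] 114
amber [0.465 0.292 0.012] [0.516 0.341 0.097]
mouse [0.299 0.245 0.012] [0.4   0.306 0.038]
```

View pics/crop0.png

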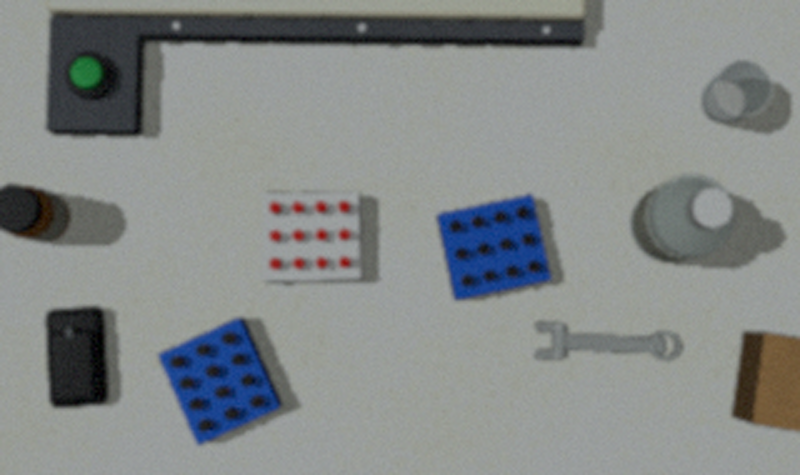

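The crop confirms the target: the right-hand blue rack at crop (495,247), with the white rack left of it at (315,238). The other blue rack is the decoy at crop (220,380). I'll check clearance to the solvent bottle and wrench.

```bash
python3 - <<'E'
from h import *
f=dict(np.load("top0.npz")); P=cloud(f); uu=np.arange(560)[None,:]; vv=np.arange(420)[:,None]
def ray(u,v,z):
    a=w(f,u,v,np.array(1.)); b=w(f,u,v,np.array(2.)); t=(z-a[2])/(b[2]-a[2]); return a+t*(b-a)
print("cap",ray(395,203,.17),"base?",ray(376,211,.01))
s=(abs(uu-384)<25)&(abs(vv-207)<25); print(P[s].max(0),[ (P[s&(P[...,2]>h)].mean(0)).round(3) for h in (.06,.15)])
for u,v in ((326,257),(330,249),(382,258)): print("wrench",w(f,u,v).round(3))
s=(abs(uu-236)<35)&(abs(vv-214)<30)&(P[...,2]>.02)&(P[...,2]<.033)&(f["img"].min(-1)>150)
print("white",np.percentile(P[s][:,:2],[1,99],axis=0).round(3))
E
```

```text
cap [ 0.50174242 -0.32610298  0.17      ] base? [ 0.49726606 -0.32209934  0.01      ]
[ 0.57483759 -0.06463177  1.09524487] [array([ 0.498, -0.315,  0.129]), array([ 0.5  , -0.318,  0.191])]
wrench [ 0.375 -0.197 -0.005]
wrench [ 0.396 -0.206  0.004]
wrench [ 0.377 -0.34   0.006]
white [[ 0.436 -0.002]
 [ 0.519  0.092]]
```

>>> {"op": "step_arm", "data": {"moves": "-0.1 -0.175 -0.093 0 -0.1; -0.1 -0.35 -0.186 0 -0.2; -0.1 -0.525 -0.279 0 -0.26; -0.1 -0.7 -0.372 0 -0.26; -0.1 -0.875 -0.465 0 -0.26", "force": 20}}

```text
time: 1.23
tcp_pos: [0.3757, 0.4042, 0.223]
eef_rot: [-0.011, 1.0, 0.0, 0.0]
ft_force: [0.9, 0.4, -0.3]
opening: 0.0485
grip_force: 0.0
```

>>> {"op": "step_arm", "data": {"moves": "-0.1 0 -0.18 0 0; -0.1 0 -0.36 0 0; -0.1 0 -0.54 0 0; -0.1 0 -0.72 0 0; -0.1 0 -0.907 0 0"}}

```text
time: 1.85
tcp_pos: [0.3805, 0.1319, 0.2229]
eef_rot: [-0.011, 1.0, 0.0, 0.0]
ft_force: [1.0, -1.0, 0.1]
opening: 0.0486
grip_force: 0.0
```

>>> {"op": "step_arm", "data": {"moves": "-0.1 0 -0.18 0 0; -0.1 0 -0.36 0 0; -0.1 0 -0.54 0 0; -0.1 -0.02 -0.72 0 0; -0.1 -0.02 -0.907 0 0"}}

```text
time: 2.48
tcp_pos: [0.3929, -0.1401, 0.2232]
eef_rot: [-0.012, 1.0, 0.0, 0.001]
ft_force: [1.1, -0.2, -1.4]
opening: 0.0486
grip_force: 0.0
```

>>> {"op": "step_arm", "data": {"moves": "-0.1 0 0 0.2 0; -0.1 0 0 0.4 0; -0.1 0 0 0.55 0; -0.1 0 0 0.65 0; -0.1 0 0 0.695 0"}}

```text
time: 3.1
tcp_pos: [0.3919, -0.1383, 0.0129]
eef_rot: [-0.011, 1.0, 0.0, -0.001]
ft_force: [0.1, 0.9, 0.2]
opening: 0.0483
grip_force: 0.0
```

>>> {"op": "step_arm", "data": {"moves": "-0.1 -0.06 0 0 0; -0.1 -0.12 0 0 0; -0.1 -0.18 0 0 0; -0.1 -0.25 0 0 0; -0.1 -0.32 0 0 0"}}

```text
time: 3.72
tcp_pos: [0.4894, -0.1361, 0.0149]
eef_rot: [-0.011, 1.0, 0.0, 0.0]
ft_force: [-1.3, -0.3, 0.2]
opening: 0.0481
grip_force: 0.6
```

```bash
cat >> h.py <<'E'
def rack(f,c,r=.075):
    P=cloud(f); im=f["img"].astype(int); b=(im[...,2]>im[...,0]+40)&(im[...,2]>im[...,1]+30)
    m=b&(P[...,2]>.018)&(P[...,2]<.05)&(np.hypot(P[...,0]-c[0],P[...,1]-c[1])<r)
    C,s,a=cv2.minAreaRect((P[m][:,:2]*1000).astype(np.float32)); print("rack",m.sum(),np.round(C,1),np.round(s,1),round(a,1))
E
python3 - <<'E'
from h import *
f=grab("top"); cv2.imwrite("pics/top1.png",f["img"][80:280,100:420][:,:,::-1].repeat(2,0).repeat(2,1)); rack(f,(.53,-.14),.1)
E
```

```text
rack 7 [ 583.2 -104. ] [5.1 7.9] 89.3
```

View pics/top1.png

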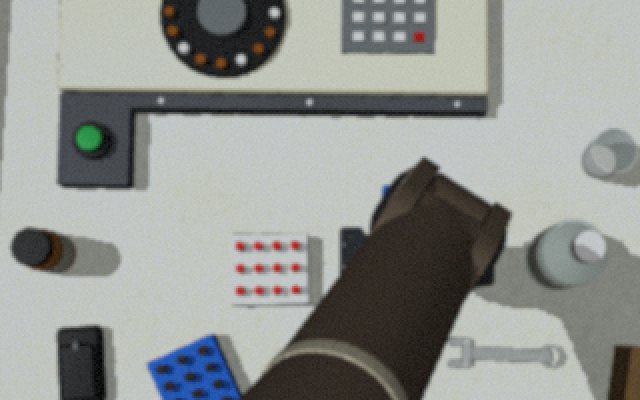

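The arm hides the rack from above, except for its front-left corner at crop (385,188), at about x=0.583. That fits a rack pushed flush by the fingers. I'll carry on to the rail.

>>> {"op": "step_arm", "data": {"moves": "-0.1 -0.06 0 0 0; -0.1 -0.12 0 0 0; -0.1 -0.18 0 0 0; -0.1 -0.23 0 0 0; -0.1 -0.27 0 0 0"}}

```text
time: 4.4
tcp_pos: [0.5696, -0.1345, 0.0146]
eef_rot: [-0.011, 1.0, 0.0, -0.0]
ft_force: [-4.8, -0.2, 2.8]
opening: 0.0484
grip_force: 1.9
```

>>> {"op": "step_arm", "data": {"moves": "-0.1 -0.015 0 0 0; -0.1 -0.03 0 0 0; -0.1 -0.04 0 0 0; -0.1 -0.05 0 0 0; -0.1 -0.05 0 0 0"}}

```text
time: 5.03
tcp_pos: [0.5851, -0.134, 0.0141]
eef_rot: [-0.011, 1.0, -0.0, 0.0]
ft_force: [-0.1, -0.1, -0.3]
opening: 0.0487
grip_force: 0.3
```

>>> {"op": "step_arm", "data": {"moves": "-0.1 -0.01 0 0 0; -0.1 -0.015 0 0 0; -0.1 -0.02 0 0 0; -0.1 -0.025 0 0 0; -0.1 -0.03 0 0 0"}}

```text
time: 5.65
tcp_pos: [0.5864, -0.134, 0.0137]
eef_rot: [-0.011, 1.0, 0.002, -0.006]
ft_force: [-28.0, 1.4, 23.9]
opening: 0.048
grip_force: 13.7
```

>>> {"op": "step_arm", "data": {"moves": "-0.1 0.06 0 0 0; -0.1 0.15 0 0 0; -0.1 0.2 0 -0.15 0; -0.1 0.4 0 -0.35 0; -0.1 0.6 0 -0.55 0"}}

```text
time: 6.28
tcp_pos: [0.445, -0.1372, 0.1488]
eef_rot: [-0.011, 1.0, -0.0, 0.001]
ft_force: [0.5, 0.4, 1.2]
opening: 0.048
grip_force: 0.0
```

```bash
python3 - <<'E'
from h import *
f=grab("top"); cv2.imwrite("pics/top2.png",f["img"][80:280,100:420][:,:,::-1].repeat(2,0).repeat(2,1)); rack(f,(.64,-.14),.1)
E
```

```text
rack 1188 [ 643.3 -149.2] [90.8 99. ] 1.5
```

View pics/top2.png

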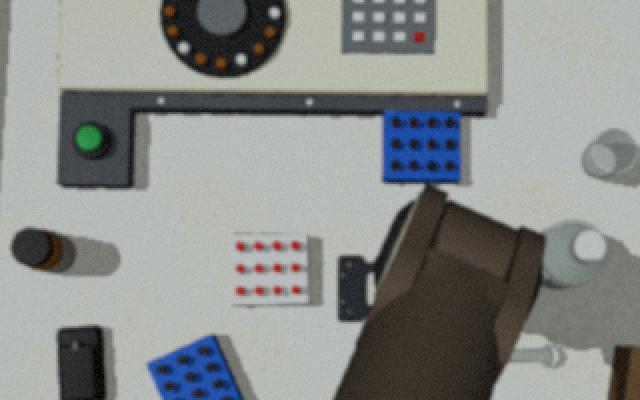

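The rack now sits square against the rail at (0.643,-0.149), crop (422,147). The other objects haven't moved. Next I go round to its right side.

>>> {"op": "step_arm", "data": {"moves": "0.1 -0.1 -0.05 0 0.16; 0.1 -0.25 -0.1 0 0.32; 0.1 -0.4 -0.2 0 0.48; 0.1 -0.55 -0.28 0 0.64; 0.1 -0.627 -0.31 0 0.8"}}

```text
time: 6.95
tcp_pos: [0.6379, -0.2273, 0.1473]
eef_rot: [0.399, 0.917, -0.0, 0.001]
ft_force: [-0.5, -0.1, 0.2]
opening: 0.0395
grip_force: 0.0
```

>>> {"op": "step_arm", "data": {"moves": "0.1 0 0 0 0.16; 0.1 0 0 0 0.32; 0.1 0 0 0 0.48; 0.1 0 0 0 0.64; 0.1 0 0 0 0.7"}}

```text
time: 7.58
tcp_pos: [0.6362, -0.2256, 0.1474]
eef_rot: [0.7, 0.714, 0.0, 0.001]
ft_force: [-0.4, 0.8, 0.4]
opening: 0.0394
grip_force: 0.0
```

>>> {"op": "step_arm", "data": {"moves": "0.1 0 0 0.15 0; 0.1 0 0 0.28 0; 0.1 0 0 0.36 0; 0.1 0 0 0.42 0; 0.1 0 0 0.443 0"}}

```text
time: 8.2
tcp_pos: [0.6355, -0.2261, 0.0141]
eef_rot: [0.699, 0.715, -0.0, -0.0]
ft_force: [-0.2, 0.6, 0.2]
opening: 0.0396
grip_force: 0.0
```

>>> {"op": "step_arm", "data": {"moves": "0.1 0.03 0 0 0; 0.1 0.08 0 0 0; 0.1 0.13 0 0 0; 0.1 0.18 0 0 0; 0.1 0.23 0 0 0"}}

```text
time: 8.82
tcp_pos: [0.6344, -0.1569, 0.0156]
eef_rot: [0.699, 0.715, 0.0, 0.001]
ft_force: [0.5, -3.9, 3.7]
opening: 0.0391
grip_force: 2.2
```

>>> {"op": "step_arm", "data": {"moves": "0.1 0.07 0 0 0; 0.1 0.14 0 0 0; 0.1 0.21 0 0 0; 0.1 0.28 0 0 0; 0.1 0.35 0 0 0"}}

```text
time: 9.45
tcp_pos: [0.6313, -0.0505, 0.0146]
eef_rot: [0.699, 0.715, -0.0, -0.0]
ft_force: [0.5, -3.9, 3.3]
opening: 0.0393
grip_force: 1.9
```

>>> {"op": "step_arm", "data": {"moves": "0.1 0.07 0 0 0; 0.1 0.14 0 0 0; 0.1 0.21 0 0 0; 0.1 0.27 0 0 0; 0.1 0.33 0 0 0"}}

```text
time: 10.07
tcp_pos: [0.629, 0.0483, 0.0145]
eef_rot: [0.699, 0.715, -0.0, -0.0]
ft_force: [0.3, -3.9, 2.3]
opening: 0.0398
grip_force: 1.6
```

```bash
python3 - <<'E'
from h import *
f=grab("top"); cv2.imwrite("pics/top3.png",f["img"][80:280,100:420][:,:,::-1].repeat(2,0).repeat(2,1)); rack(f,(.64,.1),.1)
E
```

```text
rack 130 [605.4  98.9] [28.2 71.1] 1.3
```

View pics/top3.png

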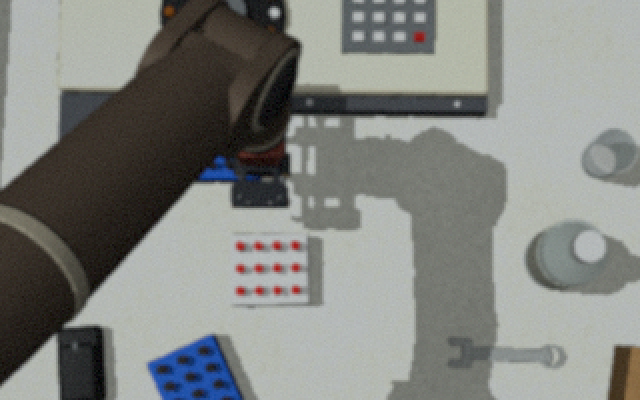

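The rack is sliding along the rail with its edge straight (1.3°), visible around crop (230,165). I'll finish gently against the end block.

>>> {"op": "step_arm", "data": {"moves": "0.1 0.05 0 0 0; 0.1 0.1 0 0 0; 0.1 0.14 0 0 0; 0.1 0.17 0 0 0; 0.1 0.19 0 0 0"}}

```text
time: 10.75
tcp_pos: [0.6278, 0.1046, 0.0145]
eef_rot: [0.699, 0.715, -0.0, -0.0]
ft_force: [0.1, -1.2, -1.2]
opening: 0.0397
grip_force: 0.5
```

>>> {"op": "step_arm", "data": {"moves": "0.1 0.01 0 0 0; 0.1 0.02 0 0 0; 0.1 0.025 0 0 0; 0.1 0.03 0 0 0; 0.1 0.035 0 0 0"}}

```text
time: 11.38
tcp_pos: [0.6277, 0.1144, 0.0147]
eef_rot: [0.699, 0.715, 0.0, 0.0]
ft_force: [0.4, -1.3, -0.5]
opening: 0.0397
grip_force: 0.6
```

>>> {"op": "step_arm", "data": {"moves": "0.1 0.008 0 0 0; 0.1 0.012 0 0 0; 0.1 0.016 0 0 0; 0.1 0.02 0 0 0; 0.1 0.024 0 0 0"}}

```text
time: 12.0
tcp_pos: [0.6276, 0.1161, 0.0148]
eef_rot: [0.7, 0.714, -0.002, 0.003]
ft_force: [-0.8, -15.1, -0.8]
opening: 0.0397
grip_force: 7.4
```

>>> {"op": "step_arm", "data": {"moves": "0.4 -0.03 0 0 0; 0.7 -0.1 0 0 0; 1 -0.1 0 -0.15 0; 1 -0.1 0 -0.3 0; 1 -0.1 0 -0.35 0"}}

```text
time: 12.62
tcp_pos: [0.6296, 0.0907, 0.1225]
eef_rot: [0.699, 0.715, 0.002, 0.001]
ft_force: [0.2, 0.9, -0.1]
opening: 0.0006
grip_force: 0.0
```

>>> {"op": "step_arm", "data": {"moves": "1 0 -0.14 0 0; 1 0.14 -0.27 0 0; 1 0.27 -0.27 0 0; 1 0.27 -0.27 0.15 0; 1 0.27 -0.27 0.34 0"}}

```text
time: 13.25
tcp_pos: [0.5458, 0.1722, 0.0168]
eef_rot: [0.698, 0.716, 0.001, 0.0]
ft_force: [0.2, 0.4, -0.8]
opening: 0.0005
grip_force: 0.0
```

>>> {"op": "step_arm", "data": {"moves": "1 0 0.04 0 0; 1 0 0.07 0 0; 1 0 0.09 0 0; 1 0 0.1 0 0; 1 0 0.11 0 0"}}

```text
time: 13.88
tcp_pos: [0.5788, 0.1718, 0.0184]
eef_rot: [0.699, 0.715, 0.001, 0.0]
ft_force: [1.1, 0.6, 0.9]
opening: 0.0006
grip_force: 0.0
```

>>> {"op": "step_arm", "data": {"moves": "1 0 0.01 0 0; 1 0 0.02 0 0; 1 0 0.025 0 0; 1 0 0.03 0 0; 1 0 0.04 0 0"}}

```text
time: 14.5
tcp_pos: [0.5821, 0.1719, 0.0171]
eef_rot: [0.699, 0.715, -0.005, -0.007]
ft_force: [-33.9, -0.8, 34.2]
opening: 0.0003
grip_force: 17.8
```

>>> {"op": "step_arm", "data": {"moves": "1 0 -0.05 0 0; 1 0 -0.15 0 0; 1 0 -0.2 -0.15 0; 1 0 -0.2 -0.35 0; 1 0 -0.2 -0.5 0"}}

```text
time: 15.12
tcp_pos: [0.5306, 0.1705, 0.1699]
eef_rot: [0.699, 0.715, 0.001, 0.0]
ft_force: [1.6, 1.0, -0.6]
opening: 0.0008
grip_force: 0.0
```

>>> {"op": "step_arm", "data": {"moves": "1 -0.15 0 0 0; 1 -0.35 0 0 0; 1 -0.55 0 0 0; 1 -0.75 0 0 0; 1 -0.8 0 0 0"}}

```text
time: 15.75
tcp_pos: [0.5353, -0.074, 0.1683]
eef_rot: [0.701, 0.713, 0.0, 0.001]
ft_force: [0.6, 1.6, 0.0]
opening: 0.0003
grip_force: 0.0
```

```bash
python3 - <<'E'
from h import *
f=grab("top"); np.savez("t4.npz",**f); cv2.imwrite("pics/top4.png",cv2.resize(f["img"][100:250,110:310],None,fx=4,fy=4,interpolation=cv2.INTER_CUBIC)[:,:,::-1]); rack(f,(.635,.176),.1)
P=cloud(f);im=f["img"].astype(int);g=(im[...,1]>im[...,0]+40)&(im[...,1]>im[...,2]+40)&(P[...,0]>.58)&(P[...,0]<.68)&(P[...,1]>.2)&(P[...,2]>.04);print(np.median(P[g],0),P[g].min(0),P[g].max(0))
print(manip.get_obs()["tcp_pos"])
E
```

```text
rack 1268 [636.3 176.8] [ 91.6 103.1] 1.4
[0.63342526 0.27024796 0.04918706] [0.61966261 0.25574036 0.0415942 ] [0.6489277 0.2859095 0.0569375]
[ 0.53544476 -0.07380869  0.16820341]
```

View pics/top4.png

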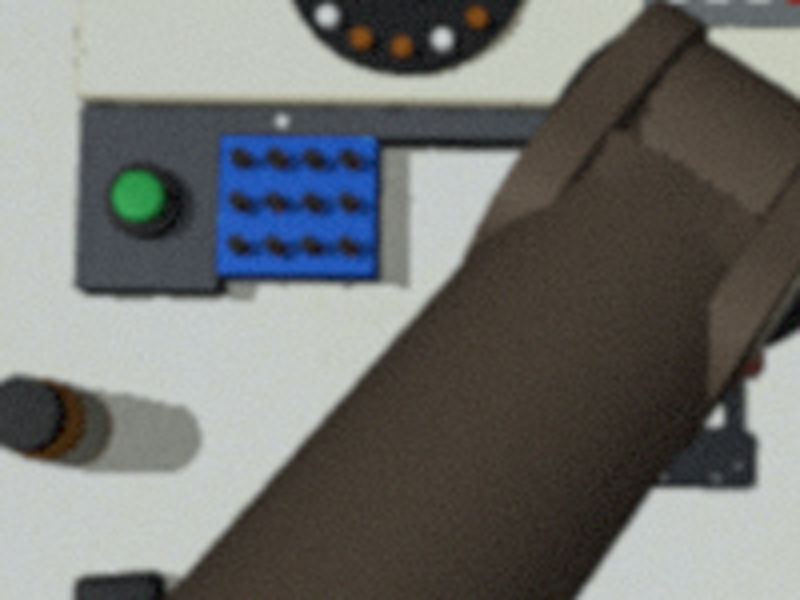

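The rack is snug in the corner: crop (300,205), measured centre (0.636,0.177), yaw 1.4° against the dock's 1.3°. The green key is at (0.634,0.2705), crop (140,195).

>>> {"op": "step_arm", "data": {"moves": "1 0.12 0.07 0 0; 1 0.24 0.14 0 0; 1 0.36 0.21 0 0; 1 0.48 0.28 0 0; 1 0.6 0.348 0 0"}}

```text
time: 16.42
tcp_pos: [0.6362, 0.1167, 0.1671]
eef_rot: [0.698, 0.716, -0.0, -0.001]
ft_force: [0.4, 0.0, 0.4]
opening: 0.0006
grip_force: 0.0
```

>>> {"op": "step_arm", "data": {"moves": "1 0.15 0 0 0; 1 0.3 0 0 0; 1 0.45 0 0 0; 1 0.54 0 0 0; 1 0.54 0 0 0"}}

```text
time: 17.05
tcp_pos: [0.6308, 0.28, 0.1664]
eef_rot: [0.697, 0.717, -0.0, -0.001]
ft_force: [1.3, -0.1, 0.6]
opening: 0.001
grip_force: 0.0
```

>>> {"op": "step_arm", "data": {"moves": "1 -0.03 0.01 0.1 0; 1 -0.03 0.01 0.2 0; 1 -0.03 0.01 0.3 0; 1 -0.03 0.01 0.35 0; 1 -0.03 0.01 0.36 0"}}

```text
time: 17.68
tcp_pos: [0.6353, 0.2654, 0.0591]
eef_rot: [0.699, 0.715, -0.001, -0.0]
ft_force: [0.0, 0.4, 0.6]
opening: 0.0007
grip_force: 0.0
```

>>> {"op": "step_arm", "data": {"moves": "1 0 0 0.01 0; 1 0 0 0.02 0; 1 0 0 0.03 0; 1 0 0 0.035 0; 1 0 0 0.04 0"}}

```text
time: 18.3
tcp_pos: [0.6361, 0.266, 0.0481]
eef_rot: [0.699, 0.715, 0.0, 0.0]
ft_force: [0.1, -0.3, 4.2]
opening: 0.0003
grip_force: 1.9
```

>>> {"op": "step_arm", "data": {"moves": "1 0 0 0.007 0; 1 0 0 0.012 0; 1 0 0 0.017 0; 1 0 0 0.022 0; 1 0 0 0.022 0"}}

```text
time: 18.92
tcp_pos: [0.6363, 0.266, 0.0458]
eef_rot: [0.699, 0.715, 0.001, -0.001]
ft_force: [-13.4, -2.4, 35.7]
opening: 0.0008
grip_force: 18.4
```

The key bottomed at z=0.046, its full 6 mm of travel. Now I release it and check.

>>> {"op": "step_arm", "data": {"moves": "1 0 0 -0.05 0; 1 0 0 -0.15 0; 1 0 0 -0.3 0; 1 0 0 -0.45 0; 1 0 0 -0.5 0"}}

```text
time: 19.55
tcp_pos: [0.6366, 0.2658, 0.1934]
eef_rot: [0.699, 0.715, 0.001, 0.001]
ft_force: [0.4, 0.1, -0.2]
opening: 0.0004
grip_force: 0.0
```

>>> {"op": "step_arm", "data": {"moves": "1 -0.2 -0.1 0 0; 1 -0.4 -0.2 0 0; 1 -0.6 -0.3 0 0; 1 -0.8 -0.4 0 0; 1 -0.9 -0.4 0 0"}}

```text
time: 20.18
tcp_pos: [0.5193, -0.0083, 0.19]
eef_rot: [0.699, 0.715, -0.0, -0.001]
ft_force: [1.7, 0.1, 0.3]
opening: 0.0006
grip_force: 0.0
```

```bash
python3 - <<'E'
from h import *
f=grab("top"); g=grab("side"); a=f["img"]; b=g["img"]
cv2.imwrite("pics/fin.png",cv2.resize(np.hstack([a,b]),(800,300))[:,:,::-1]); rack(f,(.635,.176),.1)
P=cloud(f);im=a.astype(int);k=(im[...,1]>im[...,0]+40)&(im[...,1]>im[...,2]+40)&(P[...,0]>.58)&(P[...,0]<.68)&(P[...,1]>.2)&(P[...,2]>.03);print(k.sum(),np.median(P[k],0))
o=manip.get_obs();print(o["tcp_pos"],o["ft_force"])
E
```

```text
rack 617 [635.5 193.1] [72.8 91.8] 89.1
127 [0.63312631 0.27155601 0.04891078]
[ 0.51980897 -0.01184345  0.19081555] [ 1.12723999 -0.2735429   0.48517979]
```

View pics/fin.png

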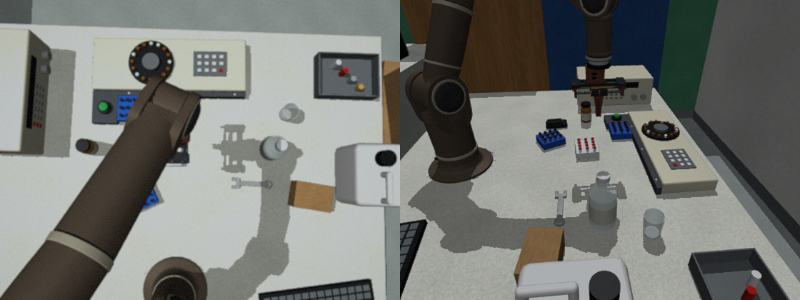

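The key is back up, and the rack sits in the corner at left panel (127,107), partly hidden by the arm but with the same left edge as before. The robot is clear of everything, so I'm handing in.

```bash
python3 -c "
from station import manip; print(manip.hand_in())"
```

```text
the job is handed in; nothing more can be done
None
```

I pushed the right-hand blue rack along the bench, snug into the dock corner, pressed the green key fully down and let it spring back, then handed the job in at about 20 s; nothing else on the bench appears to have moved.

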